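Light up and hold open the sprung cover of an instrument case

ROBOT

A 6-joint arm with a two-finger parallel gripper is mounted at the origin on the work surface. World frame = base frame: x ahead of the robot, y to its left, z up, the work surface at z = 0. Lengths are in mm, angles in rad, forces in N, time in s.
With the tool pointing down it reaches from about 350 to 875 mm from the base axis. Payload 4.2 kg.
Tool frame: the origin (TCP) lies midway between the tips of the shut fingers; the grasp point (between the pads) lies 19 mm behind it; z points along the fingers, y is the line along which they close (so a half turn about z gives the same grasp; the last joint's range is limited). The gripper opens to 85 mm and grips with 20 to 120 N. Pads are 22 mm wide; open, the fingers measure 114 mm over their backs; the gripper's body (76 mm by 85 mm) begins 54 mm behind the grasp point. The pads swing forward as they close: fully open they stand 13 mm farther back than shut.
Start: joints at [1.509, 0.385, 0.008, 0, -1.194, -0.259], TCP at [197.046, 593.104, 231.312] pointing down, gripper open.
Joint ranges: [-3.14, 3.14], [-1.21, 2.06], [-1.07, 1.41], [-3.16, 2.05], [-2.99, -0.16], [-3.1, 3.1]. Speed limits (rad/s): [2.79, 2.79, 3.14, 3.14, 3.14, 3.14].

INTERFACE

Orientations are given as a unit quaternion [x, y, z, w].
In Python, from bench import read_state, get_image, job_done gives the robot as it stands.
- The arm moves only by the tool servo_tool, never from a script. Its arguments are lists of equal length, an entry for each row: "rotation": the turn, a rotation vector about the world's x, y, z scaled (see below), a list of three; "slide": the shift along the world's x, y, z scaled (see below), a list of three; "grip": the opening, from -1 (shut) to 1 (fully open). In form: {"rotation": [[rx, ry, rz], ...], "slide": [[tx, ty, tz], ...], "grip": [grip, ...]}. A call has 1 to 8 rows; each row is the pose to reach, as a shift and turn from the pose commanded when the call began, turning the shorter way round; what a row does not reach only later rows make up. The controller multiplies each number of a shift by 0.2 m and each number of a turn by 360 degrees. A row lasts 1/8 s, in which the tool goes at most 62.5 mm and 10.7 degrees, less where a joint would pass 70% of its speed; a pose out of reach is approached as far as the arm can. A call with a number of a shift or a turn outside -1 to 1 is refused whole. A call with a gripper value outside its range is refused whole. The fingers move at their own pace and stop on an object; the grip force is fixed at half the most. Time passes only in rows, so rows that repeat a pose let the fingers close. It gives the time, the measured TCP pose, the force, the opening and the grip force at its end, in the units of the state.
- read_state(): the state, without advancing time (a new reading comes with each control period).
- get_image(name): name is "scene" or "top" or "wrist"; returns a dict with "image" (420x560x3 uint8, red, green, blue), "depth" (420x560 float32, mm along the optical axis (not along the pixel's ray), 0 where there is no reading), "camera_matrix" (3x3 intrinsics, pixels), "rvec" (rotation vector, rad) and "tvec" (3), from world to camera coordinates, as OpenCV has them; the wrist camera has in their place "hand_eye" (4x4, takes a point from camera to tool coordinates, whose origin is the TCP and whose axes are the flange's). Camera axes: x right, y down, z forward; pixel columns grow to the right and rows downward; lengths in mm; the calibration is good to about 2 mm. The wrist camera is an equidistant fisheye: a pixel r from the principal point sees the ray r / f radians off the axis. A picture is of the moment at which its call begins: read the wrist's pose just before it.
- job_done(): hands the job in; it is judged then, once.
The state is a dict: "clock": time; "joints": joint angles; "joint_vel": joint speeds; "joint_efforts": joint torques, N m; "position": TCP position; "ee_rot": TCP orientation; "contact_force": force on the tool from outside, world axes, zero at the start; "wrist_torque": the same for the moment, N m; "gripper_width": finger opening in mm; "grasp_force": force on a finger pad.
Only numpy, scipy, OpenCV 4.12 (cv2) and the standard library are available. Lean on these libraries where they do the work, as an engineer would, in place of code of your own. Each camera call takes 0.05 s, during which the arm holds its last target. There are 200 camera calls.

TASK

First set the LED bar lamp upright and level on the small pad of the raised stand, centred, parallel to the side of the instrument case and with its white lens towards the case, and let go of it. Then lift the case's sprung cover by its handle to 60 degrees open and keep holding it there, still, so the lit circuit board can be inspected: finish while holding the cover. Leave the other things on the bench alone.

Things in the scene. Friction and masses are not known exactly. Their poses are not given: they have to be found in the camera images.
- lamp: LED bar lamp: black bar 140 mm long (its x), 28 mm wide (its y), 32 mm high (z), bare-metal end caps, about 0.16 kg, centre of mass at its middle; a white lens strip 116 x 18 mm on one long side, the -y side, continued 6 mm over the edge onto the top, so it shows from above. Origin: centre of the underside. It lies upright on the bench, left or right of the case, its x axis within about 0.6 rad of world x, lens side towards world -y.
- lamp_lens (a point): Middle of the side face of the lamp's lens: 14 mm to the lamp's -y side of its centre line and 17 mm above its underside.
- stand: Fixed raised stand: aluminium foot 80 x 80 x 12 mm, dark steel post of 18 mm diameter, flat pad on top. Origin: centre of the underside of the foot. It has no lips: the lamp rests by balance. It stands on the case's +y side, its centre 170 to 220 mm from the case's centre; its own yaw is within 0.1 rad of the case's.
- stand_pad (a point): Centre of the top of the stand's pad, 100 mm above the bench. The pad is 44 mm (x) by 24 mm (y) and 6 mm thick; axes as the stand's. The lamp belongs here with its length along the pad's x, its lens to the pad's -y side, where the case is.
- case: Fixed open-topped aluminium instrument case, 140 mm (x) by 170 mm (y) by 70 mm high, with a green circuit board inside and a flat cover on top. Origin: centre of the underside; x points from the handle side towards the hinge, y towards the stand. Its yaw varies.
- cover (a joint): Opening angle of the cover in rad: 0 closed (as at the start), 1.047 is 60 degrees, stop at 1.45. A spring and its weight (about 0.3 kg) always pull it shut: about 4 to 5 N must be pulled at the handle to start it and 5 to 6 N at 60 degrees. The cover is a 140 x 170 x 4 mm aluminium plate.
- cover_handle (a point): Middle of the cover's handle: a round steel bar, 10 mm in diameter and 100 mm long along the case's y, on two posts 92 mm apart. Its axis is 35 mm above the cover's top (about 110 mm above the bench when closed), 115 mm from the hinge along the cover and 25 mm in from the cover's free edge. It moves with the cover. Pinched from above with the fingers on its two long sides, the bar can turn between them.
- cover_hinge (a point): Middle of the cover's hinge line, which runs along the case's y on its rim away from the robot, 70.5 mm above the bench. It is at the cover's underside; in the closed cover the handle's axis lies 115 mm (along the case's -x) towards the robot and 39 mm above it. Opening swings the free edge up and away from the robot.
- adapter: Black power brick, 110 x 56 x 34 mm, no lens, loose on the bench on the side of the case where the lamp is not. Origin under its centre. Leave alone.
- dish: Small steel bowl, 80 mm across, 30 mm high, near the robot. Origin under its centre. Leave alone.
- screwdriver: Screwdriver about 160 mm long lying along its x axis. Leave alone.
- spool: Grey spool, 60 mm across, 50 mm high. Origin under its centre. Leave alone.
- carton: Small cardboard box, 80 x 70 x 45 mm. Origin under its centre. Leave alone.
Mind the look-alikes: they are no part of the job. What is shaped like the lamp but pink is not meant. Leave any turquoise look-alike of the case alone.

How it is judged (in metres and radians):
On the way, in this order (a step that is already met when the one before it is completed fails the run):
1. the lamp rests on the stand's pad, lens towards the case, released, the cover still closed (horizontal distance between lamp and stand_pad below 0.016 m and z of lamp in the frame of stand_pad between -0.005 and 0.005 m and angle between lamp's own z axis and vertical below 0.1 rad and angle between the x axis of lamp and the x axis of case, either way round below 0.26 rad and y of lamp_lens in the frame of stand_pad below 0 m and linear speed of lamp below 0.03 m/s and contact force between lamp and the fingers below 0.1 N and value of joint cover below 0.15 rad), for 0.3 s.
2. the fingers hold the cover at 60 degrees (value of joint cover between 0.942 and 1.152 rad and contact force between case and the fingers above 1.5 N), for 0.3 s.
At the end, for the whole second after the job is handed in: The fingers hold the cover, still, at 60 degrees open within 6 (over 1.5 N on it); the lamp rests level and untouched on the pad, within 16 mm of its centre and 15 degrees of parallel to the case's side, lens towards the case. The lamp was set before the cover was opened (all of step 2 and horizontal distance between lamp and stand_pad below 0.016 m and z of lamp in the frame of stand_pad between -0.005 and 0.005 m and angle between lamp's own z axis and vertical below 0.1 rad and angle between the x axis of lamp and the x axis of case, either way round below 0.26 rad and y of lamp_lens in the frame of stand_pad below 0 m and linear speed of lamp below 0.03 m/s and contact force between lamp and the fingers below 0.1 N and velocity of joint cover between -0.05 and 0.05 rad/s); the arm keeps its last pose, push and grip.
It fails at once if one of the other loose things is shifted by more than 30 mm (distance of any of adapter, dish, screwdriver, spool, carton from where it was at the start of the episode above 0.03 m).
It also fails if it takes over 64 s, if anything falls off the work surface, if the arm or the gripper's body presses on something with over 40 N, if the wrist force passes 120 N, or if a joint passes its speed limit or range.

## Working session

There is one attempt and no reset: what is moved stays moved. The work goes in short steps, Python scripts to look and compute and a tool call to move; the robot and the scene stay as the last step left them, time stands still between calls to the robot, and variables do not carry over. Pictures are saved under pics/ and viewed, at most 10 in all, crops included, and the job is handed in when it is done.

Besides the shell and the picture viewer there is one more tool, called after "Emit:" by a JSON object that holds its "op" and its "data". servo_tool: Moves the arm, as the interface text tells. Shifts and turns lie within -1 to 1; 1 stands for 0.2 m of shift or 360 degrees of turn. Its arguments: {"type":"object","properties":{"rotation":{"type":"array","items":{"type":"array","items":{"type":"number","minimum":-1,"maximum":1}}},"slide":{"type":"array","items":{"type":"array","items":{"type":"number","minimum":-1,"maximum":1}}},"grip":{"type":"array","items":{"type":"number"}}},"required":["rotation","slide","grip"]}

```bash
ls; mkdir -p pics; python3 - <<'E'
from bench import *
import cv2,numpy as np,pickle
s=read_state();print(s)
for n in ("top","scene"):
    d=get_image(n);pickle.dump(d,open(n+'.pkl','wb'));cv2.imwrite(f'pics/{n}0.png',d['image'][:,:,::-1])
    R=cv2.Rodrigues(np.array(d['rvec']))[0];print(n,d['camera_matrix'],(-R.T@np.ravel(d['tvec'])),R)
E
```

```text
pics
{'clock': 0.0, 'joints': array([ 1.50863045e+00,  3.85566961e-01,  6.61713264e-03, -5.21747439e-04,
       -1.19399762e+00, -2.58622851e-01]), 'joint_vel': array([ 2.50642952e-04, -8.35411598e-04, -3.64562970e-05, -1.13833296e-03,
       -1.83960075e-03,  4.49795617e-04]), 'joint_efforts': array([ 6.44221673e-04, -3.92290056e+01,  1.88405228e+01,  4.18619648e+00,
       -4.59777730e-03, -5.55921517e-06]), 'position': array([196.84964987, 592.56896492, 230.20852701]), 'ee_rot': array([ 9.87148401e-01, -1.59802438e-01, -1.35819442e-04,  1.09415693e-03]), 'contact_force': array([ 0.15267351, -0.78196898,  0.10953963]), 'wrist_torque': array([ 0.03976551, -0.01741827, -0.01854821]), 'grasp_force': 0.0, 'gripper_width': 85.34107478626464}
top [[520.23017489   0.         277.82588025]
 [  0.         520.23017489 208.05339184]
 [  0.           0.           1.        ]] [ 362.51198182   -2.27332727 1580.76306599] [[-0.01280941 -0.99978467  0.0163258 ]
 [-0.98928647  0.01029697 -0.14562367]
 [ 0.14542421 -0.01801624 -0.98920535]]
scene [[527.17081266   0.         283.61565423]
 [  0.         527.17081266 208.37099422]
 [  0.           0.           1.        ]] [1101.51266247 -526.89686818 1042.9221231 ] [[ 0.69716758  0.71682202 -0.01111563]
 [ 0.55489763 -0.54937046 -0.62472452]
 [-0.45392289  0.42936964 -0.78076611]]
```

View pics/top0.png

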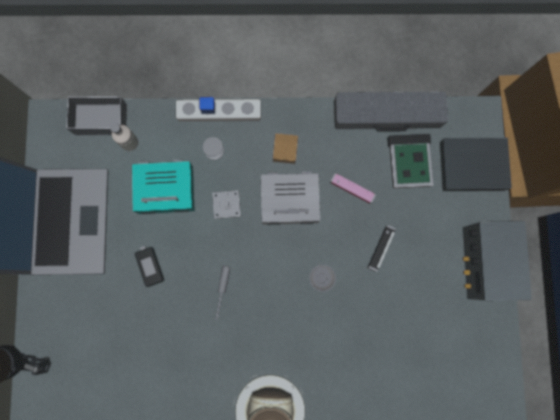

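View pics/scene0.png

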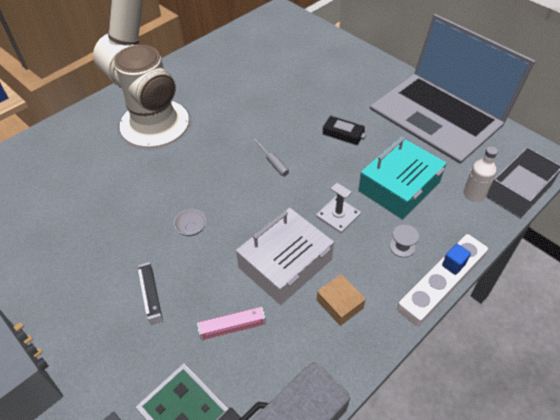

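Top view: case at about (290,198), its stand at (227,204), lamp at (382,248), pink decoy at (352,188), turquoise decoy at (162,187). The scene view agrees: lamp (149,292), case (285,250), stand (339,205).

```bash
cat > h.py <<'E'
import numpy as np,cv2,pickle
def ray(d,u,v):
    R=cv2.Rodrigues(np.array(d['rvec']))[0];t=np.ravel(d['tvec'])
    return -R.T@t, R.T@np.linalg.inv(d['camera_matrix'])@np.array([u,v,1.])
def onz(d,u,v,z):
    c,r=ray(d,u,v);return c+r*(z-c[2])/r[2]
def proj(d,p):
    return cv2.projectPoints(np.array([p],float),np.array(d['rvec']),np.array(d['tvec']),d['camera_matrix'],None)[0].ravel()
def cloud(d):
    R=cv2.Rodrigues(np.array(d['rvec']))[0];t=np.ravel(d['tvec']);z=d['depth'];v,u=np.mgrid[:z.shape[0],:z.shape[1]]
    K=d['camera_matrix'];p=np.dstack([(u-K[0,2])/K[0,0]*z,(v-K[1,2])/K[1,1]*z,z]);return (p-t)@R
E
python3 - <<'E'
from h import *
for n in('top','scene'):
    d=pickle.load(open(n+'.pkl','rb'));P=cloud(d)
    print(n,'tcp',proj(d,[197,593,230]),'base',proj(d,[0,0,0]))
    roi={'top':{'lamp':(365,222,400,275),'case':(255,168,325,228),'pad':(210,188,244,220)},'scene':{'lamp':(130,258,170,325),'case':(230,205,340,300),'pad':(315,180,365,230)}}[n]
    zr={'lamp':(20,50),'case':(62,85),'pad':(88,112)}
    for k,(a,b,c,e) in roi.items():
        q=P[b:e,a:c].reshape(-1,3);ok=(d['depth'][b:e,a:c].ravel()>0)&(q[:,2]>zr[k][0])&(q[:,2]<zr[k][1])
        q=q[ok];r=cv2.minAreaRect(q[:,:2].astype(np.float32));print(k,len(q),np.median(q[:,2]),r,q[:,:2].mean(0))
    if n=='top': im=cv2.resize(d['image'][160:280,200:410,::-1],None,fx=3.8,fy=3.8,interpolation=cv2.INTER_CUBIC);cv2.imwrite('pics/topc.png',im)
E
```

```text
top tcp [ 31.94857095 354.5903793 ] base [269.75648837 410.79903636]
lamp 478 31.197756336892944 ((466.08489990234375, -338.46563720703125), (30.961801528930664, 141.37997436523438), 64.49449157714844) [ 465.38035946 -337.9432027 ]
case 2652 74.02298897320381 ((618.4002075195312, -64.48605346679688), (148.8334197998047, 169.94862365722656), 0.8951686024665833) [616.43068951 -64.39645913]
pad 129 99.8707887082427 ((606.70849609375, 128.33518981933594), (44.41054916381836, 23.550500869750977), 1.205108404159546) [606.02503356 127.87491724]
scene tcp [346.2095722  -2.0985328] base [154.03821185 123.11095438]
lamp 789 30.93687708058831 ((467.7284240722656, -341.0201110839844), (29.507158279418945, 144.2176513671875), 63.888427734375) [ 472.57582998 -342.87389605]
case 4044 73.61257440749233 ((619.7953491210938, -66.59859466552734), (150.50588989257812, 172.62820434570312), 0.44066545367240906) [624.42464677 -71.82577408]
pad 172 99.11919662519966 ((607.2581787109375, 126.8348159790039), (44.14303207397461, 28.24831771850586), 1.7495148181915283) [608.3410836  125.12643921]
```

View pics/topc.png

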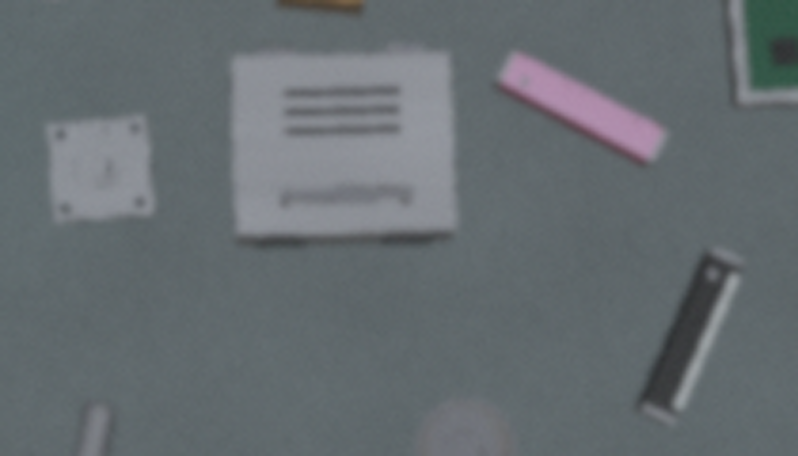

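Emit:
{"op": "servo_tool", "data": {"rotation": [[0, 0, 0], [0, 0, 0], [0, 0, 0], [0, 0, 0], [0, 0, 0]], "slide": [[0.2, -0.2, 0], [0.42, -0.42, 0], [0.64, -0.64, 0], [0.86, -0.86, 0], [1, -1, 0]], "grip": [1, 1, 1, 1, 1]}}

```text
clock: 0.72
position: [398.3, 390.8, 231.0]
ee_rot: [0.987, -0.161, -0.0, 0.0]
contact_force: [0.5, 0.6, -0.4]
gripper_width: 85.4
grasp_force: 0.0
```

Emit:
{"op": "servo_tool", "data": {"rotation": [[0, 0, 0], [0, 0, 0], [0, 0, 0], [0, 0, 0]], "slide": [[0.12, -0.29, 0], [0.24, -0.58, 0], [0.35, -0.86, 0], [0.4, -1, 0]], "grip": [1, 1, 1, 1]}}

```text
clock: 1.23
position: [477.3, 190.3, 231.0]
ee_rot: [0.987, -0.161, -0.0, 0.0]
contact_force: [-0.2, 0.8, 0.4]
gripper_width: 85.2
grasp_force: 0.0
```

Emit:
{"op": "servo_tool", "data": {"rotation": [[0, 0, 0], [0, 0, 0], [0, 0, 0], [0, 0, 0]], "slide": [[0.03, -0.3, 0], [0.06, -0.6, 0], [0.1, -0.9, 0], [0.1, -1, 0]], "grip": [1, 1, 1, 1]}}

```text
clock: 1.72
position: [496.6, -9.7, 230.9]
ee_rot: [0.987, -0.161, -0.001, 0.0]
contact_force: [0.5, 0.9, 0.8]
gripper_width: 85.9
grasp_force: 0.0
```

Emit:
{"op": "servo_tool", "data": {"rotation": [[0, 0, 0], [0, 0, 0], [0, 0, -0.01], [0, 0, -0.02]], "slide": [[-0.03, -0.3, 0], [-0.06, -0.6, 0], [-0.1, -0.9, 0], [-0.1, -1, 0]], "grip": [1, 1, 1, 1]}}

```text
clock: 2.22
position: [475.8, -209.5, 230.8]
ee_rot: [0.975, -0.224, -0.001, 0.0]
contact_force: [0.6, 0.9, -0.8]
gripper_width: 85.8
grasp_force: 0.0
```

Emit:
{"op": "servo_tool", "data": {"rotation": [[0, 0, 0], [0, 0, 0], [0, 0, 0], [0, 0, 0], [0, 0, 0]], "slide": [[-0.03, -0.25, -0.1], [-0.06, -0.5, -0.2], [-0.07, -0.67, -0.35], [-0.07, -0.67, -0.4], [-0.07, -0.67, -0.4]], "grip": [1, 1, 1, 1, 1]}}

```text
clock: 2.85
position: [462.4, -340.4, 150.3]
ee_rot: [0.975, -0.221, -0.001, -0.0]
contact_force: [0.6, 0.3, 1.0]
gripper_width: 85.1
grasp_force: 0.0
```

```bash
python3 - <<'E'
from bench import *
import cv2,numpy as np,pickle
s=read_state();d=get_image("wrist");pickle.dump((s,d),open('w1.pkl','wb'));cv2.imwrite('pics/w1.png',d['image'][:,:,::-1]);print(s,d['hand_eye'],d['camera_matrix'])
E
```

```text
{'clock': 2.85, 'joints': array([-3.52690089e-01,  3.70951296e-01, -2.31505861e-01, -1.66317062e-04,
       -9.70872041e-01,  1.47691470e+00]), 'joint_vel': array([ 0.01827335, -0.03375863,  0.02574459,  0.01075073, -0.00453589,
        0.00031961]), 'joint_efforts': array([-5.60813081e-01, -3.52641892e+01,  1.63157809e+01,  3.61227952e+00,
        2.32642272e-02,  4.59913335e-04]), 'position': array([ 462.41458669, -340.44337266,  150.33533387]), 'ee_rot': array([ 9.75163910e-01, -2.21480789e-01, -1.24699728e-03, -2.31429475e-04]), 'contact_force': array([0.58010714, 0.25493623, 1.02320447]), 'wrist_torque': array([-0.00369891, -0.04062627, -0.00190225]), 'grasp_force': 0.0, 'gripper_width': 85.08691678556269} [[ 6.25942572e-04 -9.61395596e-01 -2.75169250e-01  6.93287572e+01]
 [ 9.99999308e-01  8.75747761e-04 -7.84963805e-04 -6.42903738e-01]
 [ 9.95639600e-04 -2.75168568e-01  9.61395479e-01 -1.42565335e+02]
 [ 0.00000000e+00  0.00000000e+00  0.00000000e+00  1.00000000e+00]] [[325.1922621    0.         281.15720383]
 [  0.         325.1922621  207.30120365]
 [  0.           0.           1.        ]]
```

View pics/w1.png

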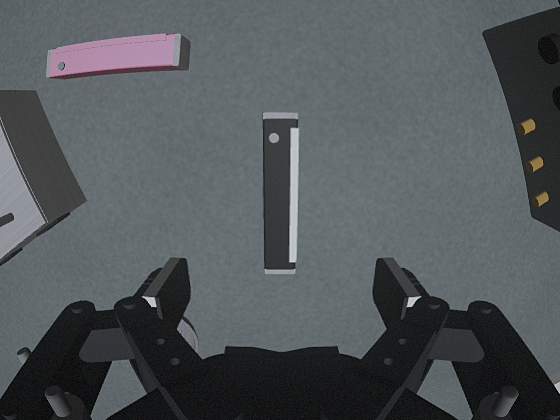

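The lamp stands upright, aligned with the tool; its top runs from (280,113) to (280,273), lens on the right (-y).

```bash
cat >> h.py <<'E'
from scipy.spatial.transform import Rotation as Ro
def wpt(s,d,u,v,z):
    K=d['camera_matrix'];a=np.array([u-K[0,2],v-K[1,2]]);r=np.hypot(*a);t=r/K[0,0]
    c=np.append(np.sin(t)*a/r,np.cos(t));H=np.array(d['hand_eye']);R=Ro.from_quat(s['ee_rot']).as_matrix()
    o=R@H[:3,3]+s['position'];w=R@H[:3,:3]@c;return o+w*(z-o[2])/w[2]
E
python3 - <<'E'
from h import *
s,d=pickle.load(open('w1.pkl','rb'))
p=[wpt(s,d,*q,32) for q in((263,113),(298,113),(296,273),(265,273))]
print(np.round(p,1));print(np.mean(p,0),np.degrees(np.arctan2(*(p[0]+p[1]-p[2]-p[3])[[1,0]])),np.linalg.norm(p[0]-p[3]))
print(Ro.from_quat(s['ee_rot']).as_matrix())
E
```

```text
[[ 534.  -357.8   32. ]
 [ 522.  -382.8   32. ]
 [ 396.4 -322.7   32. ]
 [ 408.4 -297.6   32. ]]
[ 465.19703222 -340.21659301   32.        ] -25.585754702301454 139.2456929494199
[[ 9.01889410e-01 -4.31960722e-01 -2.32953912e-03]
 [-4.31959567e-01 -9.01892413e-01  1.00373523e-03]
 [-2.53456785e-03  1.01008539e-04 -9.99996783e-01]]
```

Emit:
{"op": "servo_tool", "data": {"rotation": [[0, 0, 0], [0, 0, 0], [0, 0, 0], [0, 0, 0], [0, 0, 0], [0, 0, 0]], "slide": [[0.015, 0, -0.2], [0.015, 0, -0.4], [0.015, 0, -0.6], [0.015, 0, -0.7], [0.015, 0, -0.735], [0.015, 0, -0.735]], "grip": [1, 1, 1, 1, 1, 1]}}

```text
clock: 3.65
position: [467.1, -340.6, 5.3]
ee_rot: [0.975, -0.221, 0.001, 0.0]
contact_force: [0.2, 0.4, 1.5]
gripper_width: 85.2
grasp_force: 0.0
```

Emit:
{"op": "servo_tool", "data": {"rotation": [[0, 0, 0], [0, 0, 0], [0, 0, 0], [0, 0, 0], [0, 0, 0], [0, 0, 0], [0, 0, 0], [0, 0, 0]], "slide": [[0, 0, 0], [0, 0, 0], [0, 0, 0], [0, 0, 0], [0, 0, 0], [0, 0, 0], [0, 0, 0], [0, 0, 0]], "grip": [0, -0.3, -0.6, -1, -1, -1, -1, -1]}}

```text
clock: 4.65
position: [466.5, -341.1, 5.0]
ee_rot: [0.975, -0.221, 0.001, 0.0]
contact_force: [0.3, 0.9, 6.1]
gripper_width: 27.1
grasp_force: 60.5
```

Emit:
{"op": "servo_tool", "data": {"rotation": [[0, 0, 0], [0, 0, 0], [0, 0, 0], [0, 0, 0], [0, 0, 0], [0, 0, 0]], "slide": [[0, 0, 0.1], [0, 0, 0.3], [0, 0, 0.55], [0, 0, 0.8], [0, 0, 1], [0, 0, 1]], "grip": [-1, -1, -1, -1, -1, -1]}}

```text
clock: 5.4
position: [467.3, -341.5, 207.3]
ee_rot: [0.975, -0.221, 0.003, 0.001]
contact_force: [0.0, 0.2, -2.7]
gripper_width: 27.0
grasp_force: 59.8
```

Emit:
{"op": "servo_tool", "data": {"rotation": [[0, 0, 0.01], [0, 0, 0.02], [0, 0, 0.03], [0, 0, 0.04], [0, 0, 0.04]], "slide": [[0.04, 0.15, 0], [0.1, 0.4, 0], [0.16, 0.65, 0], [0.22, 0.9, 0], [0.25, 1, 0]], "grip": [-1, -1, -1, -1, -1]}}

```text
clock: 6.02
position: [515.0, -138.3, 201.9]
ee_rot: [0.995, -0.096, -0.002, -0.0]
contact_force: [-0.1, 0.0, -2.1]
gripper_width: 27.2
grasp_force: 59.8
```

Emit:
{"op": "servo_tool", "data": {"rotation": [[0, 0, 0.01], [0, 0, 0.02], [0, 0, 0.03], [0, 0, 0.035], [0, 0, 0.035]], "slide": [[0.05, 0.2, 0], [0.1, 0.45, 0], [0.17, 0.7, 0], [0.22, 0.92, 0], [0.25, 1, 0]], "grip": [-1, -1, -1, -1, -1]}}

```text
clock: 6.65
position: [565.1, 61.0, 201.8]
ee_rot: [1.0, 0.013, -0.002, 0.0]
contact_force: [-0.5, 0.2, -1.7]
gripper_width: 27.1
grasp_force: 59.9
```

Emit:
{"op": "servo_tool", "data": {"rotation": [[0, 0, 0], [0, 0, 0], [0, 0, 0], [0, 0, 0]], "slide": [[0.07, 0.12, 0], [0.15, 0.25, 0], [0.2, 0.35, 0], [0.2, 0.35, 0]], "grip": [-1, -1, -1, -1]}}

```text
clock: 7.15
position: [606.0, 129.7, 202.8]
ee_rot: [1.0, 0.013, -0.001, 0.0]
contact_force: [0.7, -0.2, -2.5]
gripper_width: 27.0
grasp_force: 59.8
```

```bash
python3 - <<'E'
from bench import *
import cv2,numpy as np,pickle
s=read_state();d=get_image("wrist");pickle.dump((s,d),open('w2.pkl','wb'));cv2.imwrite('pics/w2.png',d['image'][:,:,::-1]);print(s['position'],s['ee_rot'],s['gripper_width'],s['joints'])
E
```

```text
[605.96465051 129.6934677  202.76491509] [ 9.99919524e-01  1.26210916e-02 -1.22433501e-03  3.94020481e-04] 27.046061955529826 [ 4.71477672e-01  3.97246144e-01 -4.62304029e-02 -4.18028746e-04
 -1.12986423e+00  1.12474042e+00]
```

View pics/w2.png

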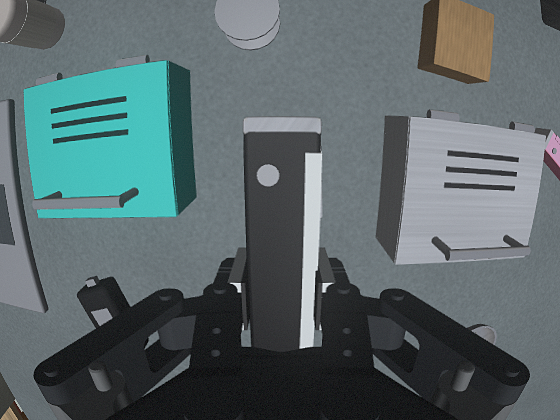

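The lamp is held, lens towards the case (right); its far top edge is at (244–321,131). The case cover spans (409,116)–(398,264)–(530,258), its handle (440,245)–(525,253).

```bash
python3 - <<'E'
from h import *
from bench import get_image
s,d=pickle.load(open('w2.pkl','rb'))
print('front',[wpt(s,d,u,131,229.5).round(1) for u in(244,321)],'case',[wpt(s,d,*q,74.5).round(1) for q in((409,116),(398,264),(529,259))],'handle',[wpt(s,d,*q,110).round(1) for q in((446,256),(527,253))])
for n in('top','scene'):
    e=get_image(n);pickle.dump(e,open(n+'2.pkl','wb'));P=cloud(e)
    u0,v0=proj(e,s['position']+[0,0,10]).astype(int)
    m=(abs(P[...,0]-606)<90)&(abs(P[...,1]-130)<25)&(P[...,2]>190)&(P[...,2]<245)&(e['depth']>0)
    q=P[m];f=q[(abs(q[:,0]-606)>35)&(q[:,2]>222)]
    print(n,len(q),q.min(0),q.max(0),len(f)); 
    if len(f)>20: A=np.c_[f[:,:2]-[606,130],np.ones(len(f))];print(np.linalg.lstsq(A,f[:,2],rcond=None)[0],cv2.minAreaRect(f[:,:2].astype(np.float32)))
E
```

```text
front [array([670.4, 145.4, 229.5]), array([671.1, 118.1, 229.5])] case [array([682.9,  22. ,  74.5]), array([543.8,  16. ,  74.5]), array([ 542.7, -160. ,   74.5])] handle [array([567.6, -14.4, 110. ]), array([ 567. , -115.9,  110. ])]
top 261 [533.52392138 109.60093121 197.44184514] [596.50337988 143.6361682  237.18848134] 160
[-4.49428100e-03  1.09392784e-03  2.29258440e+02] ((552.5571899414062, 128.47021484375), (37.782997131347656, 28.767499923706055), 2.040609836578369)
scene 867 [534.21600852 105.17858178 196.67197076] [677.90459315 149.32388817 244.86818006] 282
[-3.90938049e-03  6.56632949e-02  2.29290496e+02] ((606.0611572265625, 126.3294906616211), (143.6089630126953, 32.432945251464844), 2.0216734409332275)
```

Emit:
{"op": "servo_tool", "data": {"rotation": [[0, 0, 0], [0, 0, 0], [0, 0, 0], [0, 0, 0], [0, 0, 0], [0, 0, 0], [0, 0, 0]], "slide": [[0.005, 0, -0.1], [0.005, 0, -0.2], [0.005, 0, -0.3], [0.005, 0, -0.4], [0.005, 0, -0.45], [0.005, 0, -0.47], [0.005, 0, -0.47]], "grip": [-1, -1, -1, -1, -1, -1, -1]}}

```text
clock: 8.18
position: [607.3, 129.0, 110.8]
ee_rot: [1.0, 0.012, 0.0, -0.0]
contact_force: [-0.4, 0.5, -1.8]
gripper_width: 27.1
grasp_force: 59.9
```

Emit:
{"op": "servo_tool", "data": {"rotation": [[0, 0, 0], [0, 0, 0], [0, 0, 0], [0, 0, 0]], "slide": [[0, 0, -0.005], [0, 0, -0.01], [0, 0, -0.01], [0, 0, -0.01]], "grip": [-1, -1, -1, -1]}}

```text
clock: 8.68
position: [607.1, 129.2, 108.4]
ee_rot: [1.0, 0.012, 0.0, -0.0]
contact_force: [0.7, 0.3, -1.6]
gripper_width: 27.0
grasp_force: 59.9
```

Emit:
{"op": "servo_tool", "data": {"rotation": [[0, 0, 0], [0, 0, 0], [0, 0, 0], [0, 0, 0]], "slide": [[0, 0, -0.005], [0, 0, -0.01], [0, 0, -0.01], [0, 0, -0.01]], "grip": [-1, -1, -1, -1]}}

```text
clock: 9.18
position: [607.0, 129.1, 106.3]
ee_rot: [1.0, 0.012, -0.0, 0.0]
contact_force: [0.7, 0.7, -1.8]
gripper_width: 27.0
grasp_force: 59.9
```

Emit:
{"op": "servo_tool", "data": {"rotation": [[0, 0, 0], [0, 0, 0], [0, 0, 0]], "slide": [[0, 0, -0.005], [0, 0, -0.005], [0, 0, -0.005]], "grip": [-1, -1, -1]}}

```text
clock: 9.55
position: [607.0, 129.1, 105.3]
ee_rot: [1.0, 0.012, -0.0, 0.0]
contact_force: [-0.4, -0.4, -2.6]
gripper_width: 26.9
grasp_force: 59.9
```

Emit:
{"op": "servo_tool", "data": {"rotation": [[0, 0, 0], [0, 0, 0], [0, 0, 0]], "slide": [[0, 0, -0.005], [0, 0, -0.005], [0, 0, -0.005]], "grip": [-1, -1, -1]}}

```text
clock: 9.93
position: [607.2, 129.1, 105.1]
ee_rot: [1.0, 0.013, 0.0, -0.0]
contact_force: [-2.6, 0.2, 4.3]
gripper_width: 27.3
grasp_force: 60.5
```

Emit:
{"op": "servo_tool", "data": {"rotation": [[0, 0, 0], [0, 0, 0], [0, 0, 0]], "slide": [[0, 0, -0.004], [0, 0, -0.004], [0, 0, -0.004]], "grip": [-1, -1, -1]}}

```text
clock: 10.3
position: [607.2, 129.1, 105.0]
ee_rot: [1.0, 0.013, 0.0, 0.0]
contact_force: [-3.7, 0.4, 7.2]
gripper_width: 26.9
grasp_force: 61.3
```

Emit:
{"op": "servo_tool", "data": {"rotation": [[0, 0, 0], [0, 0, 0], [0, 0, 0], [0, 0, 0], [0, 0, 0], [0, 0, 0], [0, 0, 0]], "slide": [[0, 0, 0.006], [0, 0, 0.006], [0, 0, 0.006], [0, 0, 0.006], [0, 0, 0.006], [0, 0, 0.006], [0, 0, 0.006]], "grip": [-1, -0.3, -0.1, 0.1, 0.4, 0.5, 0.5]}}

```text
clock: 11.18
position: [607.1, 129.1, 104.7]
ee_rot: [1.0, 0.012, 0.0, 0.0]
contact_force: [0.2, -0.8, -0.2]
gripper_width: 64.1
grasp_force: 0.0
```

Emit:
{"op": "servo_tool", "data": {"rotation": [[0, 0, 0], [0, 0, 0], [0, 0, 0], [0, 0, 0], [0, 0, 0], [0, 0, 0]], "slide": [[0, 0, 0.05], [0, 0, 0.1], [0, 0, 0.25], [0, 0, 0.45], [0, 0, 0.65], [0, 0, 0.65]], "grip": [0.5, 0.5, 0.5, 0.5, 0.5, 0.5]}}

```text
clock: 11.92
position: [609.1, 129.7, 240.2]
ee_rot: [1.0, 0.013, 0.005, -0.002]
contact_force: [-0.2, -0.7, 0.2]
gripper_width: 64.3
grasp_force: 0.0
```

```bash
python3 - <<'E'
from h import *
from bench import *
s=read_state();w=get_image('wrist');pickle.dump((s,w),open('w3.pkl','wb'));cv2.imwrite('pics/w3.png',w['image'][:,:,::-1])
print(s['position'],s['ee_rot'],s['joints'])
for n in('top','scene'):
    e=get_image(n);pickle.dump(e,open(n+'3.pkl','wb'));P=cloud(e)
    m=(abs(P[...,0]-606)<90)&(abs(P[...,1]-130)<30)&(P[...,2]>120)&(P[...,2]<142)&(e['depth']>0)
    f=P[m];A=np.c_[f[:,:2]-[606,130],np.ones(len(f))];print(n,len(f),np.linalg.lstsq(A,f[:,2],rcond=None)[0],cv2.minAreaRect(f[:,:2].astype(np.float32)))
E
```

```text
[609.06871013 129.74586713 240.19349655] [ 0.99990751  0.01264228  0.00473473 -0.0016531 ] [ 0.47000006  0.370146    0.00769019  0.00130452 -1.19838459  1.12561321]
top 317 [1.44403103e-02 1.09803914e-01 1.31466952e+02] ((579.3533935546875, 128.7592315673828), (87.61787414550781, 28.277294158935547), 0.5072818398475647)
scene 736 [-6.09071334e-03  1.49581398e-01  1.30656163e+02] ((607.7434692382812, 128.40286254882812), (143.94554138183594, 32.531341552734375), 1.3219658136367798)
```

View pics/w3.png

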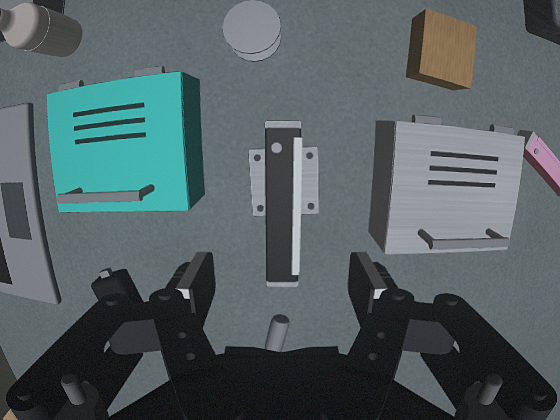

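The lamp rests on the pad, centred over the foot, lens towards the case. The handle bar runs from about (430,246) to (507,243).

```bash
python3 - <<'E'
from h import *
s,d=pickle.load(open('w3.pkl','rb'))
print('handle',[wpt(s,d,*q,110).round(1) for q in((430,246),(508,242))],'case',[wpt(s,d,*q,74.5).round(1) for q in((396,121),(386,252),(508,248),(525,137))])
for n in('top3','scene3'):
    e=pickle.load(open(n+'.pkl','rb'));P=cloud(e)
    m=(abs(P[...,0]-570)<60)&(abs(P[...,1]+65)<80)&(P[...,2]>102)&(P[...,2]<120)&(e['depth']>0);f=P[m]
    print(n,len(f),np.median(f,0),cv2.minAreaRect(f[:,:2].astype(np.float32)) if len(f)>3 else'')
    m=(abs(P[...,0]-615)<90)&(abs(P[...,1]+65)<100)&(P[...,2]>70)&(P[...,2]<80)&(e['depth']>0);f=P[m]
    # per-edge fits: extents along rows in the middle
    g=f[abs(f[:,1]+65)<20];h=f[abs(f[:,0]-615)<40];print('x ext',np.percentile(g[:,0],[0,100]),'y ext',np.percentile(h[:,1],[0,100]))
E
```

```text
handle [array([566.8, -15.3, 110. ]), array([ 569.5, -116.7,  110. ])] case [array([682.7,  21. ,  74.5]), array([545.7,  17.6,  74.5]), array([ 547.5, -151.6,   74.5]), array([ 684.3, -149.3,   74.5])]
top3 114 [569.09553652 -62.13130749 112.69669307] ((569.3938598632812, -66.3696060180664), (9.550777435302734, 97.09488677978516), 1.5844993591308594)
x ext [544.61123593 683.09537432] y ext [-149.33544799   19.63306679]
scene3 194 [572.50751368 -67.99385508 111.88157363] ((571.0614013671875, -67.20425415039062), (12.253201484680176, 101.35653686523438), 0.021084632724523544)
x ext [555.49730567 686.60093748] y ext [-152.66871437   20.07578105]
```

Emit:
{"op": "servo_tool", "data": {"rotation": [[0, 0, -0.02], [0, 0, -0.05], [0, 0, -0.08], [0, 0, -0.11], [0, 0, -0.14], [0, 0, -0.17], [0, 0, -0.2], [0, 0, -0.2]], "slide": [[-0.02, -0.1, 0], [-0.05, -0.25, 0], [-0.1, -0.45, 0], [-0.15, -0.65, 0], [-0.19, -0.85, 0], [-0.19, -0.97, 0], [-0.19, -0.97, 0], [-0.19, -0.97, 0]], "grip": [0.5, 0.5, 0.5, 0.5, 0.5, 0.5, 0.5, 0.5]}}

```text
clock: 13.08
position: [568.4, -65.3, 233.5]
ee_rot: [0.817, -0.577, -0.001, 0.001]
contact_force: [0.2, 0.3, -0.1]
gripper_width: 64.2
grasp_force: 0.0
```

Emit:
{"op": "servo_tool", "data": {"rotation": [[0, 0, -0.02], [0, 0, -0.05], [0, 0, -0.05], [0, 0, -0.05], [0, 0, -0.05]], "slide": [[0, 0, -0.1], [0, 0, -0.25], [0, 0, -0.4], [0, 0, -0.4], [0, 0, -0.4]], "grip": [0.5, 0.5, 0.5, 0.5, 0.5]}}

```text
clock: 13.7
position: [569.8, -64.7, 155.6]
ee_rot: [0.717, -0.697, 0.001, -0.0]
contact_force: [1.0, -0.3, -0.1]
gripper_width: 63.8
grasp_force: 0.0
```

```bash
python3 - <<'E'
from h import *
from bench import *
s=read_state();w=get_image('wrist');pickle.dump((s,w),open('w4.pkl','wb'));cv2.imwrite('pics/w4.png',w['image'][:,:,::-1])
print(s['position'],Ro.from_quat(s['ee_rot']).as_matrix().round(3),s['joints'])
E
```

```text
[569.79321429 -64.70705107 155.58749143] [[ 0.027 -1.     0.001]
 [-1.    -0.027 -0.   ]
 [ 0.001 -0.001 -1.   ]] [ 1.69685031e-01  3.62641617e-01 -2.29950234e-01  8.09916569e-04
 -9.77084760e-01 -1.43102530e-01]
```

View pics/w4.png

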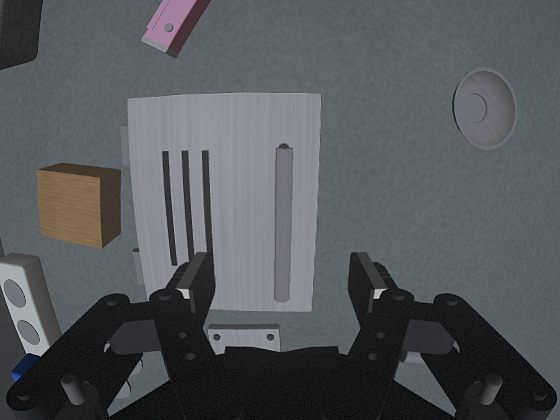

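The handle (x≈283, rows 145–300) is midway between the fingers and parallel to the pads.

Emit:
{"op": "servo_tool", "data": {"rotation": [[0, 0, 0], [0, 0, 0], [0, 0, 0], [0, 0, 0], [0, 0, 0]], "slide": [[0, 0, -0.1], [0, 0, -0.2], [0, 0, -0.3], [0, 0, -0.315], [0, 0, -0.315]], "grip": [0.5, 0.5, 0.5, 0.5, 0.5]}}

```text
clock: 14.38
position: [569.9, -64.8, 92.9]
ee_rot: [0.716, -0.698, 0.001, -0.001]
contact_force: [0.3, 0.2, 0.6]
gripper_width: 64.1
grasp_force: 0.0
```

Emit:
{"op": "servo_tool", "data": {"rotation": [[0, 0, 0], [0, 0, 0], [0, 0, 0], [0, 0, 0], [0, 0, 0], [0, 0, 0], [0, 0, 0], [0, 0, 0]], "slide": [[0, 0, 0], [0, 0, 0], [0, 0, 0], [0, 0, 0], [0, 0, 0], [0, 0, 0], [0, 0, 0], [0, 0, 0]], "grip": [0, -0.4, -0.8, -1, -1, -1, -1, -1]}}

```text
clock: 15.38
position: [569.1, -64.9, 92.1]
ee_rot: [0.716, -0.698, 0.0, -0.0]
contact_force: [-1.6, 0.4, 5.3]
gripper_width: 7.7
grasp_force: 58.8
```

```bash
python3 - <<'E'
from h import *
from bench import *
s=read_state();print(s['position'],s['contact_force'],s['gripper_width'])
# tool vertical -> tilt b about case y; grasp point 19 mm above TCP along tool axis
yaw=np.radians(1.2)
def row(th,b):
    h0=np.array([-115,39.]);c,q=np.cos(th),np.sin(th)
    h=np.array([c*h0[0]+q*h0[1],-q*h0[0]+c*h0[1]])-h0   # rotation about +y by th
    g=-19*np.array([np.sin(b),np.cos(b)])+19*np.array([0,1])
    d=h+g;return np.array([d[0]*np.cos(yaw),d[0]*np.sin(yaw),d[1]])/200
for t in range(5,65,5): print(t,t/3,row(np.radians(t),np.radians(t/3)).round(3), 'rot',[round(-np.sin(yaw)*t/3/360,4),round(t/3/360,4)])
E
```

```text
[569.13157349 -64.90252328  92.07704367] [-1.6313769   0.3648904   5.32790902] 7.7187892036801244
5 1.6666666666666667 [0.016 0.    0.049] rot [np.float64(-0.0001), 0.0046]
10 3.3333333333333335 [0.037 0.001 0.097] rot [np.float64(-0.0002), 0.0093]
15 5.0 [0.062 0.001 0.143] rot [np.float64(-0.0003), 0.0139]
20 6.666666666666667 [0.09  0.002 0.186] rot [np.float64(-0.0004), 0.0185]
25 8.333333333333334 [0.122 0.003 0.226] rot [np.float64(-0.0005), 0.0231]
30 10.0 [0.158 0.003 0.263] rot [np.float64(-0.0006), 0.0278]
35 11.666666666666666 [0.197 0.004 0.297] rot [np.float64(-0.0007), 0.0324]
40 13.333333333333334 [0.238 0.005 0.327] rot [np.float64(-0.0008), 0.037]
45 15.0 [0.282 0.006 0.353] rot [np.float64(-0.0009), 0.0417]
50 16.666666666666668 [0.327 0.007 0.375] rot [np.float64(-0.001), 0.0463]
55 18.333333333333332 [0.375 0.008 0.393] rot [np.float64(-0.0011), 0.0509]
60 20.0 [0.424 0.009 0.406] rot [np.float64(-0.0012), 0.0556]
```

Emit:
{"op": "servo_tool", "data": {"rotation": [[0, 0.005, 0], [0, 0.007, 0], [0, 0.009, 0], [0, 0.012, 0], [0, 0.014, 0], [0, 0.014, 0]], "slide": [[0.008, 0, 0.025], [0.016, 0, 0.049], [0.026, 0, 0.073], [0.037, 0.001, 0.097], [0.062, 0.001, 0.143], [0.062, 0.001, 0.143]], "grip": [-1, -1, -1, -1, -1, -1]}}

```text
clock: 16.12
position: [580.4, -64.7, 119.6]
ee_rot: [0.715, -0.698, -0.033, 0.032]
contact_force: [-2.7, 0.5, -5.5]
gripper_width: 8.0
grasp_force: 58.6
```

```bash
cat > ang.py <<'E'
from h import *
from bench import *
s=read_state();R=Ro.from_quat(s['ee_rot']).as_matrix();g=s['position']-19*R[:,2]
print(g,s['contact_force'],s['gripper_width'],s['grasp_force'],'handle-angle',np.degrees(np.arctan2(g[2]-70.5,684.3-g[0])-np.arctan2(39,115)),np.hypot(g[2]-70.5,684.3-g[0]))
for n in('top','scene'):
    e=get_image(n);P=cloud(e);m=(abs(P[...,1]+65)<75)&(P[...,0]>520)&(P[...,0]<670)&(P[...,2]>78)&(P[...,2]<300)&(e['depth']>0)
    f=P[m]; best=0
    rng=np.random.default_rng(0)
    # cover plane through hinge line at x=684.3,z=74.5: histogram of angles
    a=np.degrees(np.arctan2(f[:,2]-70.5,684.3-f[:,0]));r=np.hypot(f[:,2]-70.5,684.3-f[:,0]);a=a-np.degrees(np.arcsin(4/r));a=a[r>60]
    hh,b=np.histogram(a,np.arange(-5,90,1.));print(n,len(a),b[np.argsort(hh)[::-1][:4]]+.5,np.sort(hh)[::-1][:4])
    if n=='scene': cv2.imwrite('pics/sc_%d.png'%(s['clock']*100),e['image'][130:330,180:420,::-1].repeat(2,0).repeat(2,1))
E
python3 ang.py
```

```text
[582.12505853 -64.7463959  138.53528723] [-2.71251142  0.53827469 -5.47691145] 7.989089893364046 58.63800287246704 handle-angle 14.925116338824056 122.75389595656024
top 1028 [14.5 13.5 12.5 15.5] [173 166 106  81]
scene 3113 [13.5 12.5 14.5 15.5] [512 340 290 155]
```

Emit:
{"op": "servo_tool", "data": {"rotation": [[0, 0.005, 0], [0, 0.009, 0], [0, 0.014, 0], [0, 0.0185, 0], [0, 0.023, 0], [0, 0.028, 0], [0, 0.028, 0]], "slide": [[0.028, 0.001, 0.043], [0.06, 0.002, 0.083], [0.096, 0.002, 0.12], [0.135, 0.003, 0.154], [0.176, 0.004, 0.184], [0.22, 0.005, 0.21], [0.22, 0.005, 0.21]], "grip": [-1, -1, -1, -1, -1, -1, -1]}}

```text
clock: 17.1
position: [623.0, -64.2, 163.1]
ee_rot: [0.709, -0.692, -0.096, 0.095]
contact_force: [-9.1, 0.2, 1.7]
gripper_width: 7.6
grasp_force: 59.0
```

Emit:
{"op": "servo_tool", "data": {"rotation": [[0, 0.005, 0], [0, 0.009, 0], [0, 0.0115, 0], [0, 0.0139, 0], [0, 0.0139, 0], [0, 0.0139, 0], [0, 0.0139, 0]], "slide": [[0.045, 0.001, 0.022], [0.093, 0.002, 0.04], [0.117, 0.002, 0.047], [0.142, 0.003, 0.053], [0.142, 0.003, 0.053], [0.142, 0.003, 0.053], [0.142, 0.003, 0.053]], "grip": [-1, -1, -1, -1, -1, -1, -1]}}

```text
clock: 17.98
position: [651.7, -63.9, 175.5]
ee_rot: [0.705, -0.687, -0.126, 0.124]
contact_force: [-8.1, 0.2, 4.3]
gripper_width: 7.1
grasp_force: 59.2
```

```bash
python3 ang.py; ls pics
```

```text
[658.30999747 -63.82131302 193.29909416] [-8.10930831  0.19416777  4.32321975] 7.133455303853313 59.19391214847565 handle-angle 59.316534477807934 125.51931229005211
top 923 [58.5 57.5 59.5 74.5] [284 181  72  48]
scene 1813 [58.5 59.5 57.5 76.5] [463 293 263 122]
sc_1612.png
sc_1797.png
scene0.png
top0.png
topc.png
w1.png
w2.png
w3.png
w4.png
```

Emit:
{"op": "servo_tool", "data": {"rotation": [[0, 0, 0], [0, 0, 0], [0, 0, 0], [0, 0, 0], [0, 0, 0], [0, 0, 0], [0, 0, 0], [0, 0, 0]], "slide": [[0.005, 0, 0], [0.01, 0, 0], [0.01, 0, 0], [0.01, 0, 0], [0.01, 0, 0], [0.01, 0, 0], [0.01, 0, 0], [0.01, 0, 0]], "grip": [-1, -1, -1, -1, -1, -1, -1, -1]}}

```text
clock: 19.08
position: [653.1, -63.8, 175.8]
ee_rot: [0.705, -0.687, -0.126, 0.125]
contact_force: [-9.4, 0.7, 5.8]
gripper_width: 7.5
grasp_force: 59.2
```

```bash
python3 ang.py; mv pics/sc_18*.png pics/end.png; ls pics; python3 - <<'E'
from h import *
from bench import *
e=get_image('scene');P=cloud(e)
m=(abs(P[...,0]-606)<90)&(abs(P[...,1]-130)<30)&(P[...,2]>120)&(P[...,2]<142)&(e['depth']>0)
print(cv2.minAreaRect(P[m][:,:2].astype(np.float32)),np.median(P[m][:,2]))
E
```

```text
[659.78433379 -63.75730032 193.61928179] [-9.44295221  0.73365003  5.84809069] 7.494995264202795 59.222402572631836 handle-angle 60.00512582131183 125.5363510610912
top 899 [58.5 59.5 57.5 75.5] [233 228  56  44]
scene 1799 [59.5 58.5 60.5 76.5] [460 350 183 140]
sc_1612.png
sc_1797.png
sc_1907.png
scene0.png
top0.png
topc.png
w1.png
w2.png
w3.png
w4.png
((664.1416625976562, 128.52493286132812), (31.562238693237305, 31.30548858642578), 85.2059326171875) 130.43950329843494mv: cannot stat 'pics/sc_18*.png': No such file or directory
```

```bash
ls -t pics | head -1
```

```text
sc_1907.png
```

View pics/sc_1907.png

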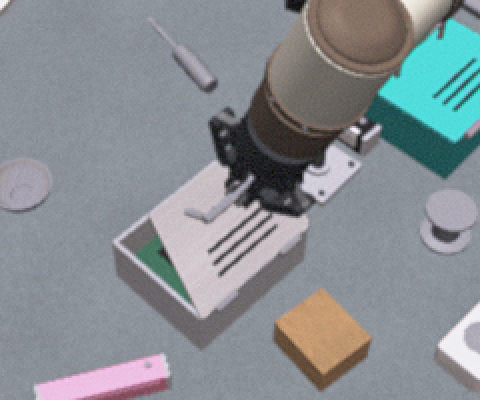

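The cover is held open by its handle at about 60°, and the lamp's visible end still sits on the stand at (360,135). Handing the job in.

```bash
python3 -c "
from bench import *
print(job_done())"
```

```text
the job is handed in; nothing more can be done
None
```

The lamp is on the stand pad with its lens towards the case, and I handed the job in with the gripper holding the cover still at about 60° open (58.5–60° by camera and arm pose); no verdict came back.

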